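# Slide the nearly empty chocolate board out over the shelf edge

## Task

The gold board with only four red chocolates left has to go for refilling. Push it along the display shelf with your fingertips, without picking it up, until its outer end sticks out 4 cm over the customer-side edge, square to that edge, so that a colleague there can get a hand under it. Do not touch the chocolates, keep them in their places on the board, and leave the other boards, the tickets and everything else where they stand.

Things in the scene. Friction and masses are not known exactly. Their poses are not given: they have to be found in the camera images.
- shelf_edge (a point): Middle of the customer-side top edge of the low display shelf, a fixed pale-blue plate with a dark blue-green edge band, 300 mm deep (x), 650 mm wide (y), flat top 100 mm above the counter. The point is on the top surface at the very edge; x points level out over the edge, away from the robot, y along the edge, z up. Its place and turn differ from run to run.
- board_red: Loose flat gold scalloped board to push, 160 (x) x 120 (y) x 6 mm, about 0.1 kg, its four red chocolates on the customer-side half, the robot-side half bare. Origin: centre of its underside; x points to its customer-side end, z up. In one of three places along the shelf, its end 28 to 85 mm back from the edge, turned up to 0.1 rad; at least 45 mm of bare shelf behind it.
- red_front (a point): Middle of the customer-side short edge of the red chocolates' board, on its underside, 80 mm along +x from the board's origin: the edge that is to stick out.
- red_back (a point): Middle of the robot-side short edge of the same board, on its underside, 80 mm along -x from the board's origin.
- choc1: Loose red dome-shaped chocolate with a flat foot, 29 mm across and 20 mm high, 14 g; origin at the centre of its underside. Stands on the red board at x 16, y -30 mm from the board's origin.
- choc2: Loose red dome-shaped chocolate with a flat foot, 29 mm across and 20 mm high, 14 g; origin at the centre of its underside. Stands on the red board at x 20, y 27 mm from the board's origin.
- choc3: Loose red dome-shaped chocolate with a flat foot, 29 mm across and 20 mm high, 14 g; origin at the centre of its underside. Stands on the red board at x 54, y -10 mm from the board's origin.
- choc4: Loose red dome-shaped chocolate with a flat foot, 29 mm across and 20 mm high, 14 g; origin at the centre of its underside. Stands on the red board at x 50, y 34 mm from the board's origin.
- board_dark: Neighbouring gold board of the same size, full of dark brown truffles heaped to 50 mm above the shelf, 0.42 kg, loose; origin at the centre of its underside. The three boards' centres stand 190 mm apart along the shelf. To be left alone.
- board_white: Neighbouring gold board of the same size, full of cream-white truffles heaped to 50 mm above the shelf, 0.42 kg, loose; origin at the centre of its underside. The three boards' centres stand 190 mm apart along the shelf. To be left alone.
- ticket_left: Loose pink ticket (30 mm wide, top 54 mm above the shelf) on a pale acrylic foot 30 x 30 x 8 mm, near the shelf's customer-side edge in the left-hand gap between two boards (as seen from the robot); origin at the centre of its underside. To be left alone.
- ticket_right: Loose pink ticket (30 mm wide, top 54 mm above the shelf) on a pale acrylic foot 30 x 30 x 8 mm, near the shelf's customer-side edge in the right-hand gap between two boards (as seen from the robot); origin at the centre of its underside. To be left alone.
- tongs: Loose steel serving tongs, 215 mm long, 12 mm high, lying on the counter left of the shelf; origin at the middle of their length, on the underside. To be left alone.
- jar: Loose amber jar with brass lid, 72 mm across and 110 mm high, on the counter right of the shelf; origin at the centre of its underside. To be left alone.

How it is judged:
By the outcome, as a careful person would: the job done as asked, in the order asked, and still so for the second after the job is handed in, with the robot touching nothing.
It also fails if it takes over 38 s, if anything falls off the work surface, if the arm or the gripper's body presses on something with over 40 N, if the wrist force passes 120 N, or if a joint passes its speed limit or range.

## Robot

A 7-joint arm with a two-finger parallel gripper is mounted at the origin on the work surface. World frame = base frame: x ahead of the robot, y to its left, z up, the work surface at z = 0. Lengths are in m, angles in rad, forces in N, time in s.
With the tool pointing down it reaches from about 0.4 to 0.85 m from the base axis. Payload 4.5 kg.
Tool frame: the origin (TCP) lies at the centre of the arm's flange, where the gripper is bolted on; the fingertips stand 166 mm ahead of it and the grasp point (between the pads) lies 147 mm ahead of it (r.grip_depth is the distance from the TCP to the grasp point, in m); z points along the fingers, y is the line along which they close (so a half turn about z gives the same grasp; the last joint's range is limited). The gripper opens to 88 mm and grips with 3 to 60 N. Pads are 18 mm wide; open, the fingers measure 123 mm over their backs; the gripper's body (75 mm by 187 mm) begins 45 mm behind the grasp point.
Start: joints at [1.268, 0.689, -0.195, 1.565, 0.157, 0.902, -0.215], TCP at [0.207, -0.59, 0.405] pointing down, gripper open.
Joint ranges: [-3.01, 3.01], [-0.46, 2.08], [-1.47, 1.51], [0.13, 2.56], [-1, 4.14], [0.04, 2.09], [-2.66, 2.66]. Speed limits (rad/s): [2.57, 2.57, 3.14, 3.14, 3.14, 3.14, 3.14].

## Interface

Orientations are given as a unit quaternion [x, y, z, w].
In Python, from plant import status, cams, r, finder gives the robot as it stands.
- The arm moves only by the tool play_rows, never from a script. Its argument "rows" is a list of rows, each a list of 7 numbers: the opening in per cent of the stroke, from 0 (shut) to 100 (fully open), then the shift along the tool's x, y, z in m, then the turn, a rotation vector about the tool's x, y, z in degrees. A call has 1 to 8 rows; each row shifts and turns the commanded pose from where the row before left it, along the tool's axes as they then stand; what a row does not reach is not made up. A row lasts 1/8 s, in which the tool goes at most 62.5 mm and 10.7 degrees, less where a joint would pass 70% of its speed; a pose out of reach is approached as far as the arm can. A call with a gripper value outside its range is refused whole. The fingers move at their own pace and stop on an object; "grip_force" is the grip in N (left out, the last holds). Time passes only in rows, so rows that do not move let the fingers close. It gives the time, the measured TCP pose, the force, the opening and the grip force at its end, in the units of the state.
- status.get_state(): the state, without advancing time (a new reading comes with each control period).
- cams.snapshot(name): name is "side" or "top" or "wrist"; returns the picture (420x560x3 uint8, red, green, blue); there is no depth.
- cams.camera_params(name): a dict with "vfov" (degrees; the focal length in pixels is half the picture's height over the tangent of half this angle, whatever the lens; pixels are square), "cx", "cy" (the principal point, pixels), "distortion" ([k1, k2, p1, p2, k3] as OpenCV has them; the pictures are not rectified), "R" (3x3) and "t" (3): a world point X has camera coordinates R X + t; the wrist camera has in their place "tool_from_camera" (4x4, takes a point from camera to tool coordinates, whose origin is the TCP and whose axes are the flange's). Camera axes: x right, y down, z forward; pixel columns grow to the right and rows downward; lengths in m; the calibration is good to about 2 mm. A picture is of the moment at which its call begins: read the wrist's pose just before it. camera_params takes no time and is no camera call.
- r.finish_job(): hands the job in; it is judged then, once.
Trained networks look in the newest picture that a camera, given by its name, has taken for a name from the list of things; names that differ only in an ending like _2 or _b are one class to them, and where a whole thing is asked for, a point or a joint stands for the part that bears it (a point fixed in the world has none). Each returns a list of dicts, best first, with "score" (0 to 1); they miss things now and then, are a little off and sometimes report something else, mostly with a low value. They report only what shows in the picture. A call takes as long as a camera call.
- finder.spot_in(camera, label): "at" ([x, y, z] in m, in the coordinates of the camera as it stood for that picture, good to about 4 mm: the middle of the surface that is visible of it).
- finder.regions_of(camera, label): "mask" (420x560 bool, what is visible of it).
The state is a dict: "clock": time; "q": joint angles; "qd": joint speeds; "joint_torque": joint torques, N m; "tool_pos": TCP position; "eef_rot": TCP orientation; "contact_force": force on the tool from outside, world axes, zero at the start; "moment": the same for the moment, N m; "opening": opening from 0.0 (shut) to 1.0 (fully open); "finger_force": force on a finger pad.
Only numpy, scipy, OpenCV 4.12 (cv2) and the standard library are available. Lean on these libraries where they do the work, as an engineer would, in place of code of your own. Each camera call takes 0.05 s, during which the arm holds its last target. There are 200 camera calls.

## Working session

There is one attempt and no reset: what is moved stays moved. The work goes in short steps, Python scripts to look and compute and a tool call to move; the robot and the scene stay as the last step left them, time stands still between calls to the robot, and variables do not carry over. Pictures are saved under pics/ and viewed, at most 10 in all, crops included, and the job is handed in when it is done.

Besides the shell and the picture viewer there is one more tool, called after "Call:" in YAML: its name, and indented under it one key for each argument. play_rows: Moves the arm, as the interface text tells. Its arguments: {"type":"object","properties":{"rows":{"type":"array","items":{"type":"array","items":{"type":"number"}}},"grip_force":{"type":"number"}},"required":["rows"]}

```bash
mkdir -p pics; cat > h.py <<'E'
import numpy as np, cv2
from plant import status, cams, r, finder
from scipy.spatial.transform import Rotation as R
def KD(n):
    p=cams.camera_params(n); f=210/np.tan(np.radians(p['vfov']/2))
    return np.array([[f,0,p['cx']],[0,f,p['cy']],[0,0,1.]]),np.array(p['distortion'],float),p
def pose(n,s=None):  # world from camera
    K,D,p=KD(n)
    if 'R' in p: Rm=np.array(p['R']);return Rm.T,-Rm.T@np.array(p['t'])
    s=s or status.get_state(); T=np.array(p['tool_from_camera']); Rt=R.from_quat(s['eef_rot']).as_matrix()
    return Rt@T[:3,:3], Rt@T[:3,3]+np.array(s['tool_pos'])
def toplane(n,uv,z,s=None):
    K,D,p=KD(n); Rw,c=pose(n,s)
    u=cv2.undistortPoints(np.array(uv,float).reshape(-1,1,2),K,D).reshape(-1,2)
    d=np.c_[u,np.ones(len(u))]@Rw.T
    return c+d*((z-c[2])/d[:,2])[:,None]
def shot(n,f): 
    im=cams.snapshot(n); cv2.imwrite('pics/'+f,im[:,:,::-1]); return im
E
python3 - <<'E'
from h import *
for n in('top','side'):
    shot(n,n+'0.png'); Rw,c=pose(n); print(n,c.round(3),Rw[:,2].round(2))
    for l in('board_red','choc1','board_dark','board_white','ticket_left','jar','shelf_edge'):
        print(l,[(np.round(Rw@np.array(o['at'])+c,3).tolist(),round(o['score'],2)) for o in finder.spot_in(n,l)[:5]])
s=status.get_state();print(s['clock'],s['tool_pos'],R.from_quat(s['eef_rot']).as_matrix().round(3),s['contact_force'])
E
```

```text
top [0.42  0.008 1.598] [ 0.09 -0.01 -1.  ]
board_red [([0.553, -0.005, 0.109], 0.59), ([0.615, 0.025, 0.123], 0.22)]
choc1 [([0.581, -0.035, 0.124], 0.52), ([0.616, 0.025, 0.121], 0.41), ([0.554, -0.011, 0.104], 0.4), ([0.581, 0.022, 0.12], 0.39)]
board_dark [([0.543, -0.197, 0.128], 0.71), ([0.584, -0.037, 0.121], 0.45)]
board_white [([0.531, 0.172, 0.131], 0.81)]
ticket_left [([0.652, 0.09, 0.11], 0.41)]
jar [([0.44, -0.46, 0.11], 0.58)]
shelf_edge [([0.518, -0.011, 0.102], 0.9)]
side [0.034 0.745 0.797] [ 0.44 -0.65 -0.62]
board_red [([0.543, -0.006, 0.107], 0.7)]
choc1 [([0.613, -0.017, 0.122], 0.52), ([0.606, 0.029, 0.119], 0.51), ([0.573, -0.038, 0.12], 0.49), ([0.578, 0.026, 0.121], 0.46), ([0.517, 0.199, 0.126], 0.31)]
board_dark [([0.529, -0.184, 0.126], 0.63)]
board_white [([0.514, 0.2, 0.126], 0.71)]
ticket_left [([0.647, 0.092, 0.124], 0.56)]
jar [([0.429, -0.45, 0.076], 0.66)]
shelf_edge [([0.468, 0.124, 0.104], 0.86)]
0.8 [ 0.20655862 -0.58989359  0.40476703] [[ 0.944  0.33   0.   ]
 [ 0.33  -0.944 -0.   ]
 [-0.     0.    -1.   ]] [ 0.64945687 -1.75202581  0.8668471 ]
```

View pics/top0.png

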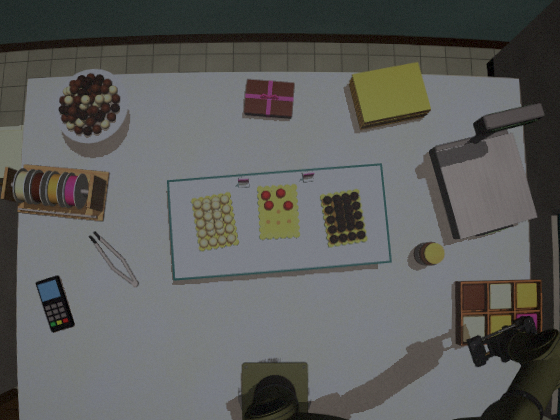

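View pics/side0.png

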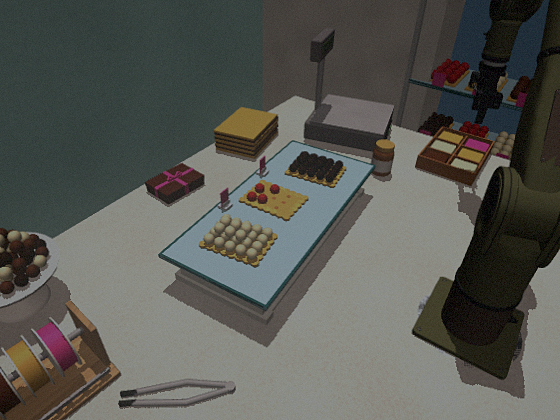

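The top view shows the shelf at columns 168-390, rows 165-278, turned about 3°. The red board is in the middle place at (278,211), between the two tickets. The side view agrees.

```bash
cat > meas.py <<'E'
from h import *
def shelf(n,s=None):
    m=finder.regions_of(n,'shelf_edge')[0]['mask']
    return m
def boardmask(im):
    hsv=cv2.cvtColor(im,cv2.COLOR_RGB2HSV)
    return cv2.inRange(hsv,(18,90,60),(35,255,255))
E
python3 - <<'E'
from meas import *
im=cams.snapshot('top')
m=shelf('top').astype(np.uint8); b=finder.regions_of('top','board_red')[0]['mask'].astype(np.uint8)
def hull(m,z):
    c=max(cv2.findContours(m,0,2)[0],key=cv2.contourArea).reshape(-1,2)
    return toplane('top',c,z)
P=hull(m,.1); Q=hull(b,.106)
for X in(P,Q): print(np.round(cv2.boxPoints(cv2.minAreaRect(X[:,:2].astype(np.float32))),4).tolist(), cv2.minAreaRect(X[:,:2].astype(np.float32)))
# far edge line
K,D,p=KD('top')
far=P[(P[:,0]>P[:,0].max()-.035)&(abs(P[:,1])<.27)]
vx,vy,x,y=cv2.fitLine(far[:,:2].astype(np.float32),cv2.DIST_HUBER,0,.001,.001).ravel(); print('edge dir',vx,vy,'pt',x,y, 'yaw',np.arctan2(-vx/vy,1))
o=im.copy(); o[m>0,2]=255; o[b>0]=[255,0,255]; o=cv2.resize(np.hstack([im[150:290,160:400],o[150:290,160:400]]),None,fx=1.6,fy=1.6,interpolation=2)
o=np.vstack([cv2.resize(im[150:290,160:400],None,fx=2.1,fy=2.1),cv2.resize(o[:,o.shape[1]//2:],(504,294))])
cv2.imwrite('pics/m.png',o[:,:,::-1])
E
```

```text
Traceback (most recent call last):
  File "meas.py", line 3, in shelf
    m=finder.regions_of(n,'shelf_edge')[0]['mask']
      ~~~~~~~~~~~~~~~~~~~~~~~~~~~~~~~~~^^^
IndexError: list index out of range
```

```bash
cat > meas.py <<'E'
from h import *
def contour(m): return max(cv2.findContours(m.astype(np.uint8),0,cv2.CHAIN_APPROX_NONE)[0],key=cv2.contourArea).reshape(-1,2)
def teal(im):
    a=im.astype(int); return ((a[:,:,1]-a[:,:,0]>25)&(a[:,:,2]-a[:,:,0]>20)).astype(np.uint8)
E
python3 - <<'E'
from meas import *
im=cams.snapshot('top'); t=teal(im); t[:120]=0; t[320:]=0; t[:,:150]=0;t[:,410:]=0
rg=finder.regions_of('top','board_red'); print([(o['score'],o['mask'].sum()) for o in rg]); b=rg[0]['mask'].astype(np.uint8)
P=toplane('top',np.argwhere(t)[:,::-1],.1)[:,:2].astype(np.float32); Q=toplane('top',contour(b),.106)[:,:2].astype(np.float32)
for X in(P,Q):
    print(len(X),cv2.minAreaRect(X),np.round(cv2.boxPoints(cv2.minAreaRect(X)),4).tolist())
o=np.zeros_like(im);o[t>0]=255;o[b>0]=[255,0,255]
c=lambda a:cv2.resize(a[150:290,160:400],None,fx=2.1,fy=2.1,interpolation=2)
cv2.imwrite('pics/m.png',np.vstack([c(im),c(o)])[:,:,::-1])
E
```

```text
[(0.91, np.int64(1862))]
521 ((0.5377993583679199, -0.010120421648025513), (0.2978633940219879, 0.6488456726074219), 4.494631290435791) [[0.36390000581741333, 0.30160000920295715], [0.4147000014781952, -0.3452000021934509], [0.7117000222206116, -0.32190001010894775], [0.6607999801635742, 0.32499998807907104]]
179 ((0.5635606646537781, -0.008240044116973877), (0.1613834798336029, 0.12153750658035278), 3.3984484672546387) [[0.47940000891685486, 0.047600001096725464], [0.48660001158714294, -0.07370000332593918], [0.6477000117301941, -0.0640999972820282], [0.640500009059906, 0.05719999969005585]]
```

View pics/m.png

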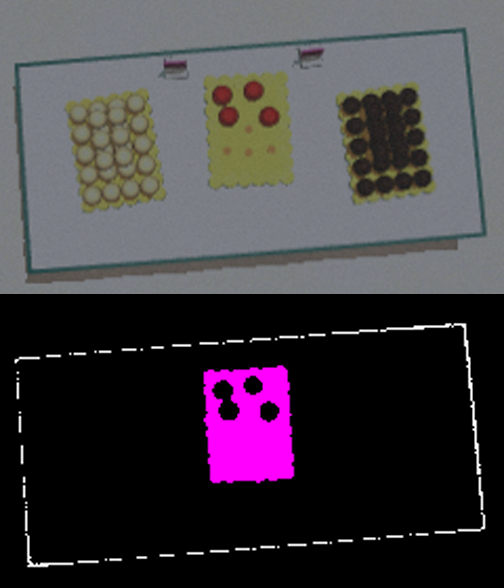

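Call:
play_rows:
  rows:
    - [70,0,0,0,0,0,7.4]
    - [70,0,0,0,0,0,7.4]
    - [70,0.048,-0.036,0,0,0,0]
    - [70,0.048,-0.036,0,0,0,0]
    - [70,0.048,-0.036,0,0,0,0]
    - [70,0.048,-0.036,0,0,0,0]
    - [70,0.048,-0.036,0,0,0,0]
    - [70,0.048,-0.036,0,0,0,0]

```text
clock: 2.0
tool_pos: [0.4781, -0.3506, 0.4049]
eef_rot: [0.999, 0.039, 0.0, 0.0]
contact_force: [0.9, -1.2, 0.2]
opening: 0.701
finger_force: 0.0
```

Call:
play_rows:
  rows:
    - [70,0,-0.048,0,0,0,0]
    - [70,0,-0.048,0,0,0,0]
    - [70,0,-0.048,0,0,0,0]
    - [70,0,-0.048,0,0,0,0]
    - [70,0,-0.048,0,0,0,0]
    - [70,0,-0.048,0,0,0,0]
    - [70,0,-0.048,0,0,0,0]
    - [70,0,0,0,0,0,0]

```text
clock: 3.0
tool_pos: [0.4503, -0.013, 0.4049]
eef_rot: [0.999, 0.043, 0.0, -0.001]
contact_force: [-0.1, -0.0, 0.1]
opening: 0.697
finger_force: 0.0
```

```bash
python3 - <<'E'
from meas import *
s=status.get_state(); print(s['clock'],s['tool_pos'],R.from_quat(s['eef_rot']).as_matrix().round(4)[:,0],s['opening'],s['contact_force'])
im=shot('wrist','w1.png'); b=finder.regions_of('wrist','board_red'); print([(o['score'],o['mask'].sum()) for o in b])
Q=toplane('wrist',contour(b[0]['mask']),.106,s)[:,:2].astype(np.float32); print(cv2.minAreaRect(Q),np.round(cv2.boxPoints(cv2.minAreaRect(Q)),4).tolist())
E
```

```text
3.0 [ 0.45031809 -0.01304991  0.40492991] [9.962e-01 8.670e-02 6.000e-04] 0.6970857726124217 [-0.0657368  -0.03611265  0.08765111]
[(0.93, np.int64(20320))]
((0.5467121005058289, -0.011736482381820679), (0.12160711735486984, 0.11923526227474213), 3.304253339767456) [[0.48260000348091125, 0.04430000111460686], [0.4893999993801117, -0.07479999959468842], [0.6108999848365784, -0.06780000030994415], [0.6039999723434448, 0.05130000039935112]]
```

View pics/w1.png

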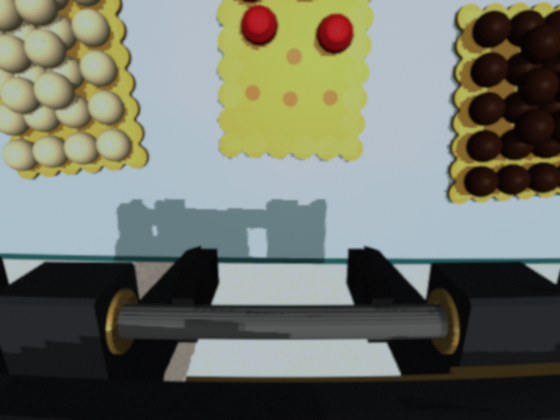

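The wrist view shows the board's rear edge at row about 157, columns 220-362, with bare shelf behind it. I'll look over the customer edge with the wrist camera before going down.

Call:
play_rows:
  rows:
    - [70,0.045,0,-0.02,0,0,0.5]
    - [70,0.045,0,-0.02,0,0,0]
    - [70,0.04,0,-0.02,0,0,0]
    - [70,0,0,0,0,0,0]
    - [70,0,0,0,0,0,0]

```text
clock: 3.72
tool_pos: [0.5792, -0.0092, 0.464]
eef_rot: [0.999, 0.034, -0.001, 0.0]
contact_force: [-0.8, -0.5, -0.2]
opening: 0.698
finger_force: 0.0
```

```bash
cat > edge.py <<'E'
from meas import *
import sys
def run(f,lo,hi):
    s=status.get_state(); x=R.from_quat(s['eef_rot']).as_matrix()[:,0]
    print('clock',s['clock'],'tcp',np.round(s['tool_pos'],4),'toolyaw',np.degrees(np.arctan2(x[1],x[0])),'F',np.round(s['contact_force'],2))
    im=shot('wrist',f); b=finder.regions_of('wrist','board_red'); m=b[0]['mask']
    Q=toplane('wrist',contour(m),.106,s)[:,:2]
    q=cv2.minAreaRect(Q.astype(np.float32)); print('board',q,np.round(cv2.boxPoints(q),4).tolist())
    t=teal(im); t[cv2.dilate(m.astype(np.uint8),np.ones((9,9)))>0]=0
    P=toplane('wrist',np.argwhere(t)[:,::-1],.1,s)[:,:2]
    P=P[(P[:,0]>lo)&(P[:,0]<hi)&(abs(P[:,1])<.25)]
    for k in range(4):
        c=np.polyfit(P[:,1],P[:,0],1); e=P[:,0]-np.polyval(c,P[:,1]); P=P[abs(e)<max(.003,2*e.std())]
    e=P[:,0]-np.polyval(c,P[:,1]); yaw=-np.arctan(c[0])
    print('edge n',len(P),'yspan',P[:,1].min(),P[:,1].max(),'yaw',np.degrees(yaw),'x at y=0',c[1],'outer',c[1]+np.percentile(e,97),'std',e.std())
    n=np.array([np.cos(yaw),np.sin(yaw)]); d=(Q-[c[1]+np.percentile(e,97),0])@n
    l=(Q-[0,0])@np.array([-n[1],n[0]]); mid=abs(l-(l.min()+l.max())/2)
    print('board dist to edge: front max',d.max(),'back min',d.min())
    for w in(d.max()-d,d-d.min()): 
        for sg in(1,-1):
            k=(sg*(l-l.mean())>.025)&(w<.02); print(sg,'extreme', d[k].max() if w is not None and w[k].size and d[k].mean()>d.mean() else (d[k].min() if k.any() else None))
if __name__=='__main__': run(sys.argv[1],float(sys.argv[2]),float(sys.argv[3]))
E
python3 edge.py w2.png .63 .73
```

```text
clock 3.725 tcp [ 0.5792 -0.0092  0.464 ] toolyaw 3.8510754744878555 F [-0.79 -0.49 -0.21]
board ((0.5658477544784546, -0.011000096797943115), (0.15982133150100708, 0.12017980217933655), 3.3961925506591797) [[0.48249998688697815, 0.04430000111460686], [0.4896000027656555, -0.07569999992847443], [0.6492000222206116, -0.06629999727010727], [0.6420999765396118, 0.053700000047683716]]
edge n 3355 yspan -0.24987170815865317 0.2499127179686926 yaw 4.5398327530768094 x at y=0 0.6836640781164753 outer 0.686623940286927 std 0.001834202680227135
board dist to edge: front max -0.040676508700794735 back min -0.20167997301724006
1 extreme -0.040676508700794735
-1 extreme -0.04271654537940804
1 extreme -0.2005692114792836
-1 extreme -0.20167997301724006
```

View pics/w2.png

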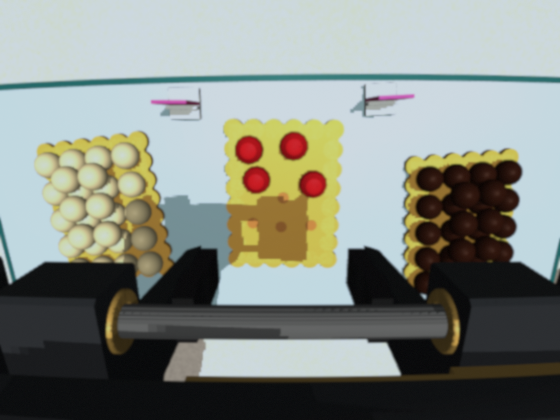

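The wrist view shows the edge at row about 80, the board at columns 226-342, rows 120-268, and both tickets clear of its path. I'll go back behind the board and down.

Call:
play_rows:
  rows:
    - [70,0,0,0,0,0,-0.7]
    - [70,-0.045,0,0,0,0,0]
    - [70,-0.045,0,0,0,0,0]
    - [70,-0.037,0,0,0,0,0]
    - [70,0,0,0.05,0,0,0]
    - [70,0,0,0.05,0,0,0]
    - [70,0,0,0.04,0,0,0]
    - [70,0,0,0,0,0,0]

```text
clock: 4.82
tool_pos: [0.4523, -0.0179, 0.323]
eef_rot: [0.999, 0.041, -0.003, 0.0]
contact_force: [-0.2, -0.4, 0.3]
opening: 0.702
finger_force: 0.0
```

```bash
cat > st.py <<'E'
from h import *
s=status.get_state(); x=R.from_quat(s['eef_rot']).as_matrix()
yaw=np.radians(4.54); n=np.array([np.cos(yaw),np.sin(yaw)]); q=np.array(s['tool_pos'])
print(s['clock'],q.round(4),'yaw',np.degrees(np.arctan2(x[1,0],x[0,0])),'tilt',x[:,2].round(4),'d',(q[:2]-[.6866,0])@n,'l',(q[:2]-[.6866,0])@[-n[1],n[0]],'F',np.round(s['contact_force'],2),'op',s['opening'])
E
python3 st.py
```

```text
4.825 [ 0.4523 -0.0179  0.323 ] yaw 4.733783208429289 tilt [-6.1e-03 -4.0e-04 -1.0e+00] d -0.235015178177073 l 0.0006561697943262589 F [-0.15 -0.36  0.26] op 0.7017879528431957
```

Call:
play_rows:
  rows:
    - [70,0,0,0.03,0,0,0.2]
    - [70,0,0,0.015,0,0,0]
    - [70,0,0,0.009,0,0,0]
    - [70,0,0,0,0,0,0]
    - [70,0,0,0,0,0,0]

```text
clock: 5.45
tool_pos: [0.4538, -0.018, 0.2716]
eef_rot: [0.999, 0.039, 0.001, 0.0]
contact_force: [0.1, -0.4, 0.3]
opening: 0.703
finger_force: 0.0
```

```bash
python3 st.py
```

```text
5.45 [ 0.4538 -0.018   0.2716] yaw 4.497307424417768 tilt [ 0.0017 -0.     -1.    ] d -0.23350177034567587 l 0.0005040281093318051 F [ 0.07 -0.35  0.29] op 0.7034617584627147
```

Call:
play_rows:
  rows:
    - [70,0,0,0.0028,0,0,0]
    - [70,0.005,0,0,0,0,0]
    - [70,0.005,0,0,0,0,0]
    - [70,0.004,0,0,0,0,0]
    - [70,0.002,0,0,0,0,0]
    - [70,0.002,0,0,0,0,0]
    - [70,0,0,0,0,0,0]

```text
clock: 6.32
tool_pos: [0.4715, -0.0165, 0.2679]
eef_rot: [0.999, 0.039, 0.0, 0.0]
contact_force: [-0.4, -0.6, -0.4]
opening: 0.698
finger_force: 0.0
```

```bash
python3 st.py
```

```text
6.325 [ 0.4715 -0.0165  0.2679] yaw 4.499799290591955 tilt [ 0.e+00 -1.e-04 -1.e+00] d -0.21576238406674167 l 0.0005609592362083841 F [-0.4  -0.55 -0.38] op 0.6977014034171325
```

Call:
play_rows:
  rows:
    - [70,0.002,0,-0.0006,0,0,0]
    - [70,0.002,0,0,0,0,0]
    - [70,0.002,0,0,0,0,0]
    - [70,0.002,0,0,0,0,0]
    - [70,0.002,0,0,0,0,0]
    - [70,0.003,0,0,0,0,0]
    - [70,0.003,0,0,0,0,0]
    - [70,0.003,0,0,0,0,0]

```text
clock: 7.32
tool_pos: [0.4907, -0.015, 0.2685]
eef_rot: [0.999, 0.039, 0.0, -0.0]
contact_force: [0.0, 0.2, 0.3]
opening: 0.699
finger_force: 0.4
```

Call:
play_rows:
  rows:
    - [70,0.003,0,0,0,0,0]
    - [70,0.003,0,0,0,0,0]
    - [70,0.003,0,0,0,0,0]
    - [70,0.003,0,0,0,0,0]
    - [70,0.003,0,0,0,0,0]
    - [70,0.003,0,0,0,0,0]
    - [70,0.002,0,0,0,0,0]
    - [70,0.001,0,0,0,0,0]

```text
clock: 8.32
tool_pos: [0.5114, -0.0134, 0.2685]
eef_rot: [0.999, 0.039, -0.0, 0.0]
contact_force: [-1.1, -0.5, 0.1]
opening: 0.701
finger_force: 0.5
```

```bash
python3 st.py; python3 edge.py w3.png .65 .71
```

```text
8.325 [ 0.5114 -0.0134  0.2685] yaw 4.495487337960228 tilt [-1.e-04 -1.e-04 -1.e+00] d -0.17574537452923347 l 0.0005048004532412951 F [-1.08 -0.51  0.12] op 0.7007927465038434
clock 8.325 tcp [ 0.5114 -0.0134  0.2685] toolyaw 4.495487337960228 F [-1.08 -0.51  0.12]
board ((0.5736574530601501, -0.008450590074062347), (0.1028214618563652, 0.11935912072658539), 4.478726387023926) [[0.5177000164985657, 0.04699999839067459], [0.5271000266075134, -0.07199999690055847], [0.6295999884605408, -0.06390000134706497], [0.6202999949455261, 0.05510000139474869]]Traceback (most recent call last):
  File "edge.py", line 22, in <module>
    if __name__=='__main__': run(sys.argv[1],float(sys.argv[2]),float(sys.argv[3]))
                             ~~~^^^^^^^^^^^^^^^^^^^^^^^^^^^^^^^^^^^^^^^^^^^^^^^^^^^
  File "edge.py", line 10, in run
    P=toplane('wrist',np.argwhere(t)[:,::-1],.1,s)[:,:2]
      ~~~~~~~^^^^^^^^^^^^^^^^^^^^^^^^^^^^^^^^^^^^^
  File "h.py", line 14, in toplane
    u=cv2.undistortPoints(np.array(uv,float).reshape(-1,1,2),K,D).reshape(-1,2)
      ~~~~~~~~~~~~~~~~~~~^^^^^^^^^^^^^^^^^^^^^^^^^^^^^^^^^^^^^^^^
cv2.error: OpenCV(4.12.0) /io/opencv/modules/calib3d/src/undistort.dispatch.cpp:347: error: (-215:Assertion failed) CV_IS_MAT(_src) && CV_IS_MAT(_dst) && (_src->rows == 1 || _src->cols == 1) && (_dst->rows == 1 || _dst->cols == 1) && _src->cols + _src->rows - 1 == _dst->rows + _dst->cols - 1 && (CV_MAT_TYPE(_src->type) == CV_32FC2 || CV_MAT_TYPE(_src->type) == CV_64FC2) && (CV_MAT_TYPE(_dst->type) == CV_32FC2 || CV_MAT_TYPE(_dst->type) == CV_64FC2) in function 'cvUndistortPointsInternal'
```

View pics/w3.png

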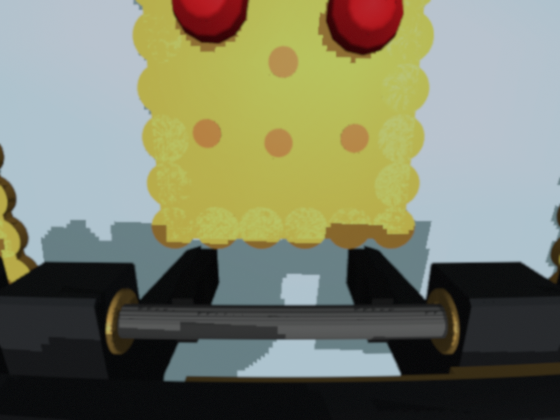

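The board is now square against the fingertips (yaw 4.48°) and the chocolates have not moved. I'll push on to a little short of the goal, then back off and look.

Call:
play_rows:
  rows:
    - [70,0.001,0,0,0,0,0]
    - [70,0.002,0,0,0,0,0]
    - [70,0.003,0,0,0,0,0]
    - [70,0.003,0,0,0,0,0]
    - [70,0.003,0,0,0,0,0]
    - [70,0.003,0,0,0,0,0]
    - [70,0.003,0,0,0,0,0]
    - [70,0.003,0,0,0,0,0]

```text
clock: 9.43
tool_pos: [0.5324, -0.0117, 0.2685]
eef_rot: [0.999, 0.039, -0.0, 0.0]
contact_force: [-1.3, 0.4, -0.1]
opening: 0.694
finger_force: 0.6
```

Call:
play_rows:
  rows:
    - [70,0.003,0,0,0,0,0]
    - [70,0.003,0,0,0,0,0]
    - [70,0.003,0,0,0,0,0]
    - [70,0.003,0,0,0,0,0]
    - [70,0.002,0,0,0,0,0]
    - [70,0.001,0,0,0,0,0]
    - [70,0,0,0,0,0,0]

```text
clock: 10.3
tool_pos: [0.5473, -0.0106, 0.2685]
eef_rot: [0.999, 0.039, 0.0, 0.0]
contact_force: [-0.5, -0.2, 0.5]
opening: 0.7
finger_force: 0.3
```

```bash
python3 st.py
```

```text
10.3 [ 0.5473 -0.0106  0.2685] yaw 4.49932159168274 tilt [ 4.e-04 -0.e+00 -1.e+00] d -0.13970288053237542 l 0.0004914224182054947 F [-0.51 -0.22  0.5 ] op 0.6997243223189737
```

Call:
play_rows:
  rows:
    - [70,-0.01,0,0,0,0,0]
    - [70,-0.02,0,0,0,0,0]
    - [70,0,0,-0.05,0,0,0]
    - [70,0,0,-0.05,0,0,0]
    - [70,0.02,0,-0.05,0,0,0]
    - [70,0.05,0,-0.04,0,0,0]
    - [70,0,0,0,0,0,0]
    - [70,0,0,0,0,0,0]

```text
clock: 11.3
tool_pos: [0.5848, -0.0076, 0.4566]
eef_rot: [0.999, 0.039, -0.001, 0.0]
contact_force: [-0.5, 0.2, -0.4]
opening: 0.697
finger_force: 0.0
```

```bash
python3 edge.py w4.png .65 .72
```

```text
clock 11.3 tcp [ 0.5848 -0.0076  0.4566] toolyaw 4.498371811586509 F [-0.51  0.18 -0.4 ]
board ((0.6383199095726013, -0.0036470070481300354), (0.1590823084115982, 0.11995222419500351), 5.061602592468262) [[0.5537999868392944, 0.04910000041127205], [0.5644000172615051, -0.07039999961853027], [0.7228000164031982, -0.05640000104904175], [0.7123000025749207, 0.06310000270605087]]
edge n 2587 yspan -0.24986095843792264 0.24995409582258385 yaw 4.562397653191505 x at y=0 0.6836308194474567 outer 0.6866610950073304 std 0.0018725634535941861
board dist to edge: front max 0.030614978144674728 back min -0.12755358296908792
1 extreme 0.030614978144674728
-1 extreme 0.030455693005888858
1 extreme -0.12741233717628123
-1 extreme -0.12755358296908792
```

View pics/w4.png

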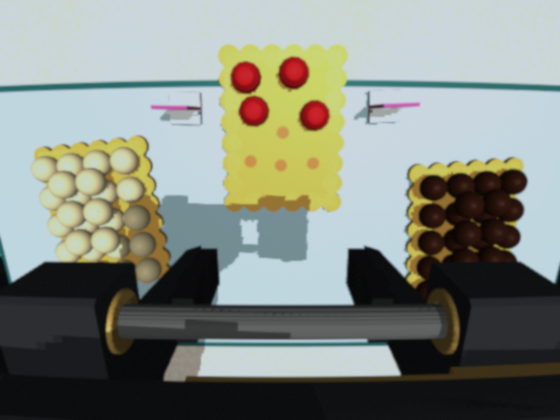

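The board sticks out about 31 mm and is square, the tickets are untouched, and the chocolates are in place. About 9 mm more to go.

Call:
play_rows:
  rows:
    - [70,-0.05,0,0.04,0,0,0]
    - [70,-0.02,0,0.05,0,0,0]
    - [70,0,0,0.05,0,0,0]
    - [70,0,0,0.03,0,0,0]
    - [70,0,0,0.01,0,0,0]
    - [70,0,0,0.008,0,0,0]
    - [70,0,0,0,0,0,0]
    - [70,0,0,0,0,0,0]

```text
clock: 12.4
tool_pos: [0.5176, -0.013, 0.2714]
eef_rot: [0.999, 0.039, 0.001, 0.0]
contact_force: [-0.1, 0.8, 0.5]
opening: 0.696
finger_force: 0.0
```

```bash
python3 st.py
```

```text
12.4 [ 0.5176 -0.013   0.2714] yaw 4.490859116633263 tilt [ 0.0017 -0.     -1.    ] d -0.16951586333323881 l 0.00043910434543332534 F [-0.07  0.8   0.49] op 0.6964159773840414
```

Call:
play_rows:
  rows:
    - [70,0,0,0.0024,0,0,0]
    - [70,0.007,0,0,0,0,0]
    - [70,0.007,0,0,0,0,0]
    - [70,0.007,0,0,0,0,0]
    - [70,0.004,0,0,0,0,0]
    - [70,0.002,0,0,0,0,0]
    - [70,0,0,0,0,0,0]
    - [70,0,0,0,0,0,0]

```text
clock: 13.4
tool_pos: [0.544, -0.0109, 0.2681]
eef_rot: [0.999, 0.039, -0.0, 0.0]
contact_force: [-0.1, -0.1, 0.5]
opening: 0.705
finger_force: 0.0
```

```bash
python3 st.py
```

```text
13.4 [ 0.544  -0.0109  0.2681] yaw 4.497912647841645 tilt [-5.e-04 -1.e-04 -1.e+00] d -0.14305952728015997 l 0.0004641140317669144 F [-0.1  -0.05  0.5 ] op 0.7048032827331973
```

Need +12.4 mm to reach d = -0.1307.

Call:
play_rows:
  rows:
    - [70,0.002,0,0,0,0,0]
    - [70,0.002,0,0,0,0,0]
    - [70,0.002,0,0,0,0,0]
    - [70,0.002,0,0,0,0,0]
    - [70,0.002,0,0,0,0,0]
    - [70,0.0014,0,0,0,0,0]
    - [70,0.001,0,0,0,0,0]
    - [70,0,0,0,0,0,0]

```text
clock: 14.4
tool_pos: [0.5567, -0.0098, 0.2681]
eef_rot: [0.999, 0.039, 0.0, 0.0]
contact_force: [-0.2, -0.0, -0.7]
opening: 0.701
finger_force: 0.2
```

```bash
python3 st.py
```

```text
14.4 [ 0.5567 -0.0098  0.2681] yaw 4.503565681752269 tilt [ 5.e-04 -0.e+00 -1.e+00] d -0.13023515908511962 l 0.0005101022940246144 F [-0.24 -0.04 -0.66] op 0.7005156530225043
```

Call:
play_rows:
  rows:
    - [70,-0.01,0,0,0,0,0]
    - [70,-0.02,0,0,0,0,0]
    - [70,0,0,-0.05,0,0,0]
    - [70,0,0,-0.05,0,0,0]
    - [70,0.02,0,-0.05,0,0,0]
    - [70,0.04,0,-0.04,0,0,0]
    - [70,0,0,0,0,0,0]
    - [70,0,0,0,0,0,0]

```text
clock: 15.4
tool_pos: [0.5852, -0.0076, 0.4569]
eef_rot: [0.999, 0.039, -0.002, 0.0]
contact_force: [-0.1, -0.5, 0.1]
opening: 0.698
finger_force: 0.0
```

```bash
python3 edge.py w5.png .65 .72; shot=1; python3 - <<'E'
from meas import *
im=shot('side','s5.png'); b=finder.regions_of('side','board_red')[0]['mask']
q=cv2.minAreaRect(toplane('side',contour(b),.106)[:,:2].astype(np.float32)); print(q)
E
```

```text
clock 15.4 tcp [ 0.5852 -0.0076  0.4569] toolyaw 4.4987296130684715 F [-0.06 -0.51  0.09]
board ((0.6474716067314148, -0.0029866769909858704), (0.15926960110664368, 0.12016857415437698), 4.716626167297363) [[0.5631999969482422, 0.0502999983727932], [0.5730000138282776, -0.06939999759197235], [0.7318000197410583, -0.056299999356269836], [0.7218999862670898, 0.06340000033378601]]
edge n 2559 yspan -0.24976439758957644 0.24999955292402523 yaw 4.565853873890832 x at y=0 0.6835756881894364 outer 0.6865726977126129 std 0.001852126553469924
board dist to edge: front max 0.0402846445479981 back min -0.11881992954052606
1 extreme 0.0402846445479981
-1 extreme 0.03998487350197627
1 extreme -0.11769238707623522
-1 extreme -0.1178240023352579
((0.6387140154838562, -0.0018389448523521423), (0.15020982921123505, 0.12088184803724289), 4.805565357208252)
```

View pics/w5.png

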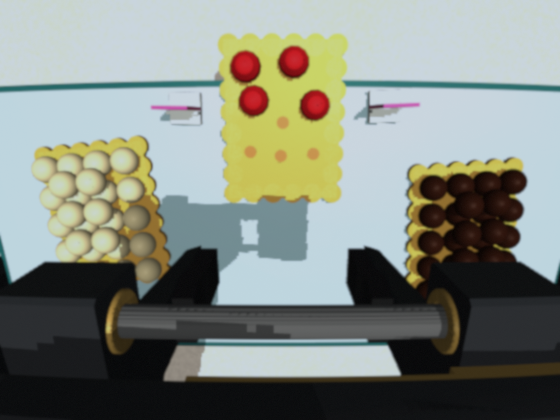

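View pics/s5.png

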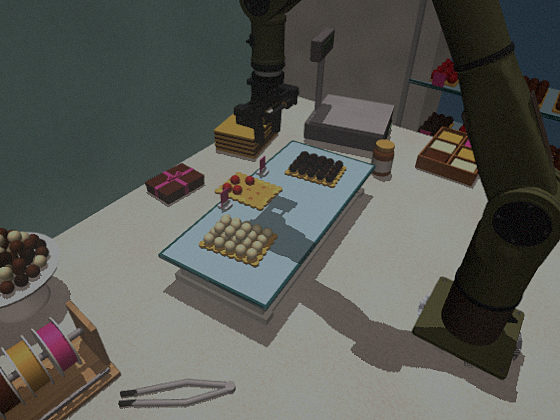

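The board now sticks out 40 mm and is square. The wrist view shows its front at row about 40, past the edge line at row about 85, with the chocolates, tickets and neighbouring boards unmoved. The side view agrees, and the gripper is well clear.

```bash
python3 -c "
from plant import r
print(r.finish_job())"
```

```text
the job is handed in; nothing more can be done
None
```

I pushed the red board until it sticks out about 40 mm over the customer-side edge, square to within about 0.2°, with the chocolates, tickets and other boards where they stood, and handed the job in at about 15.5 s on the robot's clock.

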